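Index the shaker turntable to its pointer

ROBOT

A 6-joint arm with a two-finger parallel gripper is mounted at the origin on the work surface. World frame = base frame: x ahead of the robot, y to its left, z up, the work surface at z = 0. Lengths are in m, angles in rad, forces in N, time in s.
With the tool pointing down it reaches from about 0.375 to 0.975 m from the base axis. Payload 3.8 kg.
Tool frame: the origin (TCP) lies midway between the tips of the shut fingers; the grasp point (between the pads) lies 19 mm behind it; z points along the fingers, y is the direction in which the jaws open and shut (so a half turn about z gives the same grasp; the last joint's range is limited). The gripper opens to 85 mm and grips with 20 to 120 N. Pads are 22 mm wide; open, the fingers measure 114 mm over their backs; the gripper's body (76 mm by 85 mm) begins 54 mm behind the grasp point. The pads swing forward as they close: fully open they stand 13 mm farther back than shut.
Start: joints at [1.166, 0.264, 1.604, -0, 1.274, -0.037], TCP at [0.243, 0.63, 0.231] pointing down, gripper open.
Joint ranges: [-2.63, 2.63], [-0.94, 2.18], [0.31, 2.57], [-1.31, 4.45], [0, 2.66], [-2.55, 2.55]. Speed limits (rad/s): [2.57, 2.57, 3.14, 3.14, 3.14, 3.14].

INTERFACE

Orientations are given as a rotation vector (axis times angle).
In Python, from workcell import bot gives the robot as it stands.
- The arm moves only by the tool arm_command, never from a script. Its argument "targets" is text: rows parted by semicolons, each of 7 numbers parted by spaces: the shift along the tool's x, y, z in mm, then the turn, a rotation vector about the tool's x, y, z in degrees, then the opening, from 0 (shut) to 1 (fully open). A call has 1 to 10 rows; each row is the pose to reach, as a shift and turn from the pose commanded when the call began, along the tool's axes at that moment; what a row does not reach only later rows make up. A row lasts 1/12 s, in which the tool goes at most 41.7 mm and 7.16 degrees, less where a joint would pass 70% of its speed; a pose out of reach is approached as far as the arm can. A call with a gripper value outside its range is refused whole. The fingers move at their own pace and stop on an object; "newtons" is the grip in N (left out, the last holds). Time passes only in rows, so rows that repeat a pose let the fingers close. It gives the time, the measured TCP pose, the force and the opening at its end, in the units of the state.
- bot.read_state(): the state, without advancing time (a new reading comes with each control period).
- bot.read_camera(name): name is "scene" or "side" or "wrist"; returns (picture, depth): 480x640x3 uint8, blue, green, red; 480x640 float32, m along the optical axis (not along the pixel's ray), 0 where there is no reading.
- bot.camera_params(name): a dict with "fov_y" (degrees; the focal length in pixels is half the picture's height over the tangent of half this angle, whatever the lens; pixels are square), "cx", "cy" (the principal point, pixels), "xyz" and "rotation" of the camera in the world; the wrist camera has in their place "T_tool_cam" (4x4, takes a point from camera to tool coordinates, whose origin is the TCP and whose axes are the flange's). Camera axes: x right, y up, looking along -z (the intrinsics and any distortion apply to the point x, -y, -z); pixel columns grow to the right and rows downward; lengths in m; the calibration is good to about 2 mm. A picture is of the moment at which its call begins: read the wrist's pose just before it. camera_params takes no time and is no camera call.
- bot.finish_job(): hands the job in, once; it reports no verdict.
The state is a dict: "time": time; "q": joint angles; "joint_vel": joint speeds; "joint_torque": joint torques, N m; "tool_pos": TCP position; "tcp_rot": TCP orientation; "wrist_force": force on the tool from outside, world axes, zero at the start; "torque": the same for the moment, N m; "width": opening from 0.0 (shut) to 1.0 (fully open).
Only numpy, scipy, OpenCV 4.12 (cv2) and the standard library are available. Lean on these libraries where they do the work, as an engineer would, in place of code of your own. Each camera call takes 0.05 s, during which the arm holds its last target.

TASK

On the wooden board stands a white turntable with four empty glass shakers and an upright turning post. Turn it until the short, wide shaker stands in line with the grey pointer that sticks out from under the turntable, so that it clicks into its notch there, then let go. Do not shift the red dish beside it.

Things in the scene. Friction and masses are not known exactly. Their poses are not given: they have to be found in the camera images.
- turntable: Fixed foot of the turntable. Origin: on its vertical turning axis, at the board's top; z up. Its -x is the way of the grey pointer, a flat bar lying on the board, its arrow tip 182 mm from the axis. The white platter, 250 mm across, top 27 mm above the origin, turns easily either way. Every 72 degrees is a notch: 2 to 4 N at the post to pass; let go, it snaps home from up to 7 degrees off.
- post_top (a point): Centre of the top of the turning post: a round upright white rod 16 mm in diameter, fixed on the platter 95 mm from the axis, 72 degrees clockwise (seen from above) from the short shaker. Its top is 122 mm above the platter and 52 mm above the tallest shaker; the upper 105 mm are straight. Made to be gripped or pushed; turns with the platter.
- short_shaker (a point): Centre of the cap's top of the short, wide shaker: clear glass 58 mm across with an aluminium twist cap 61 mm across, 46 mm high, pressed firmly into the platter 85 mm from the axis; turns with it. At the pointer it lies at x = -85 mm, y = 0 in the turntable's frame, in a notch. The other three shakers are slimmer and 70 mm high.
- dish: Loose red ceramic dish, round, 104 mm across the rim and 32 mm high, standing on the board beside the turntable. Origin: centre of its underside. Not to be moved.

How it is judged:
At the end, for the whole second after the job is handed in: The middle of the short, wide shaker's cap is within 15 mm (10 degrees) to either side of the pointer's line, on the pointer's side of the axis, and stays there with the turntable let go (x of short_shaker in the frame of turntable below -0.07 m and y of short_shaker in the frame of turntable between -0.015 and 0.015 m); the robot touches nothing.
It fails at once if the red dish is shifted by more than 20 mm (distance of dish from where it was at the start of the episode above 0.02 m).
It also fails if it takes over 35 s, if anything falls off the work surface, if the arm or the gripper's body presses on something with over 40 N, if the wrist force passes 120 N, or if a joint passes its speed limit or range.

## Working session

There is one attempt and no reset: what is moved stays moved. The work goes in short steps, Python scripts to look and compute and a tool call to move; the robot and the scene stay as the last step left them, time stands still between calls to the robot, and variables do not carry over. Pictures are saved under pics/ and viewed, and the job is handed in when it is done.

Besides the shell and the picture viewer there is one more tool, called after "Emit:" as a command line: name --argument value ..., lists and objects as JSON in quotes. arm_command: Moves the arm, as the interface text tells. Its arguments: {"type":"object","properties":{"targets":{"type":"string"},"newtons":{"type":"number"}},"required":["targets"]}

```bash
mkdir -p pics; python3 - <<'E'
from workcell import bot
import cv2,numpy as np
s=bot.read_state();print({k:np.round(v,3) for k,v in s.items()})
for n in("scene","side","wrist"):
    p,d=bot.read_camera(n);cv2.imwrite(f"pics/{n}0.png",p);np.save(f"pics/{n}0.npy",d);print(n,bot.camera_params(n),(d>0).mean())
E
```

```text
{'time': np.float64(0.0), 'q': array([ 1.166,  0.265,  1.605, -0.   ,  1.274, -0.037]), 'joint_vel': array([-0.001,  0.001, -0.   , -0.001, -0.001, -0.   ]), 'joint_torque': array([ 3.0000e-03, -5.1509e+01, -3.6732e+01,  0.0000e+00,  1.3000e-02,
        0.0000e+00]), 'tool_pos': array([0.242, 0.629, 0.23 ]), 'tcp_rot': array([-5.740e-01, -3.088e+00,  3.000e-03]), 'wrist_force': array([ 0.332,  0.389, -0.135]), 'torque': array([-0.05 , -0.027,  0.033]), 'width': np.float64(0.999)}
scene {'fov_y': 47.52885629066288, 'cx': 319.671219578922, 'cy': 235.18068674341214, 'xyz': array([1.32358556, 0.19041839, 0.98749567]), 'rotation': array([0.54571984, 0.65183797, 1.70464627])} 0.9959928385416666
side {'fov_y': 54.97420575238256, 'cx': 325.58170560438964, 'cy': 230.18864072551878, 'xyz': array([ 0.35167088, -0.72133006,  0.6261655 ]), 'rotation': array([ 1.02470454, -0.14045899, -0.27704092])} 0.9961328125
wrist {'fov_y': 62.730780250486575, 'cx': 323.6634624520201, 'cy': 236.15091830883637, 'T_tool_cam': array([[ 1.82986991e-04,  9.51053957e-01,  3.09024816e-01,
         7.98309585e-02],
       [ 9.99999973e-01, -2.18103404e-04,  7.90911191e-05,
        -1.09740261e-03],
       [ 1.42619286e-04,  3.09024794e-01, -9.51053971e-01,
        -1.42258911e-01],
       [ 0.00000000e+00,  0.00000000e+00,  0.00000000e+00,
         1.00000000e+00]])} 0.995986328125
```

View pics/scene0.png

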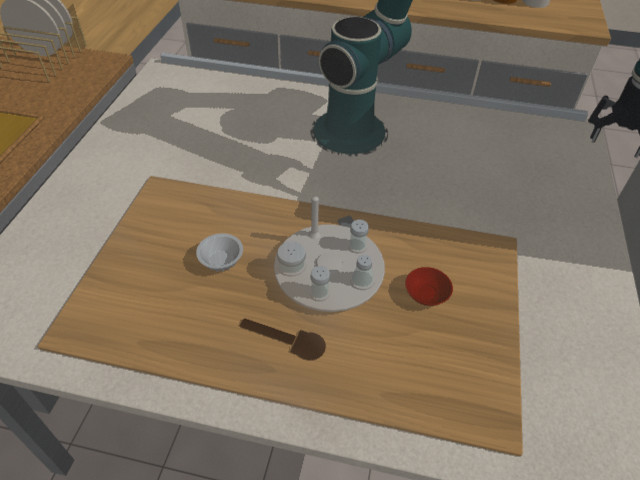

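View pics/side0.png

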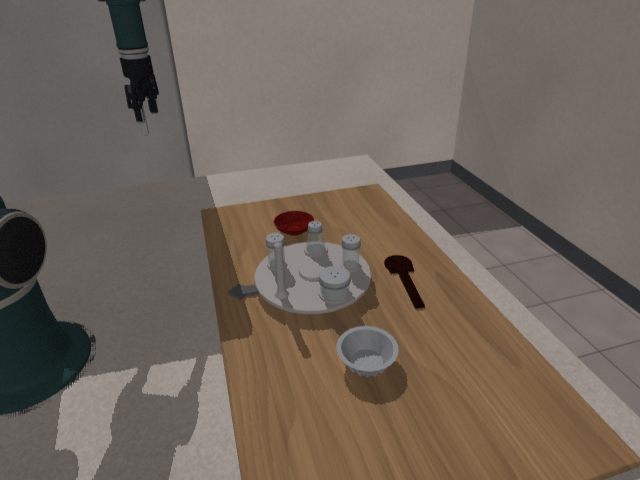

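View pics/wrist0.png

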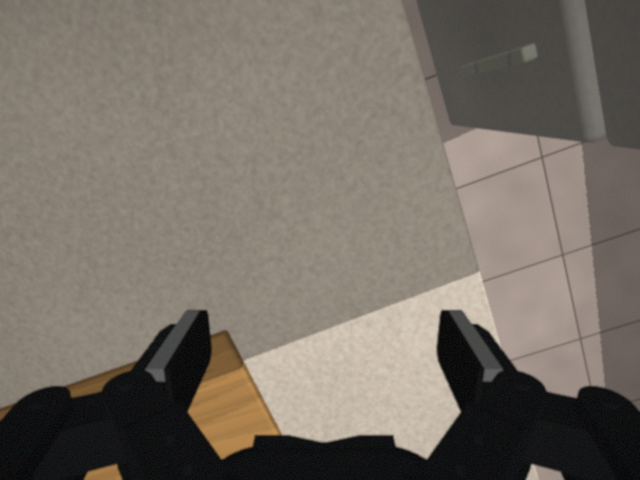

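The scene view shows the post from its top at (315,200) to its base at (315,235). The short shaker is at (291,257), the pointer tip near (346,221), the red dish at (429,287) and a white bowl at (220,252). In the side view the pointer tip is at (230,293) and the post top at (280,240). The wrist camera doesn't see the turntable yet.

```bash
cat > h.py <<'E'
import numpy as np,cv2
from scipy.spatial.transform import Rotation as R
from scipy.optimize import least_squares
def cloud(d,c):
    f=240/np.tan(np.radians(c["fov_y"]/2)); v,u=np.mgrid[0:480,0:640]
    P=np.stack([(u-c["cx"])/f*d,-(v-c["cy"])/f*d,-d],-1)
    return P@R.from_rotvec(c["rotation"]).as_matrix().T+c["xyz"]
def ray(u,v,c,z):
    f=240/np.tan(np.radians(c["fov_y"]/2))
    r=R.from_rotvec(c["rotation"]).as_matrix()@np.array([(u-c["cx"])/f,-(v-c["cy"])/f,-1]); o=np.array(c["xyz"])
    return o+r*(z-o[2])/r[2]
def circ(P):
    r=least_squares(lambda p:np.hypot(P[:,0]-p[0],P[:,1]-p[1])-p[2],[*P[:,:2].mean(0),.1],loss='soft_l1',f_scale=.003);return r.x
E
python3 - <<'E'
from h import *
from workcell import bot
for n in("scene","side"):
    c=bot.camera_params(n);p=cv2.imread(f"pics/{n}0.png");W=cloud(np.load(f"pics/{n}0.npy"),c)
    hsv=cv2.cvtColor(p,cv2.COLOR_BGR2HSV);x,y,z=W[...,0],W[...,1],W[...,2]
    near=(x>.3)&(x<.95)&(abs(y)<.5)
    wood=near&(hsv[...,1]>90)&(hsv[...,0]>8)&(hsv[...,0]<22)&(hsv[...,2]>110); print(n,"board z",np.percentile(z[wood],[10,50,90]))
    zb=np.median(z[wood])
    red=((hsv[...,0]<6)|(hsv[...,0]>174))&(hsv[...,1]>170)&near
    q=W[red&(z>zb+.025)];print("dish",circ(q),len(q), W[red][:,2].max())
    gr=(hsv[...,1]<60)&near
    pl=(gr&(abs(z-zb-.027)<.006)).astype(np.uint8)
    k,l,st,ce=cv2.connectedComponentsWithStats(pl);i=1+np.argmax(st[1:,4]);m=l==i
    cn=max(cv2.findContours(m.astype(np.uint8),0,1)[0],key=cv2.contourArea)[:,0]
    hull=cv2.convexHull(cn)[:,0]; P=np.array([ray(u,v,c,zb+.027) for u,v in hull]);print("platter",circ(P))
    a=circ(P)[:2]; rr=np.hypot(x-a[0],y-a[1])
    pt=gr&(rr>.135)&(rr<.19)&(z<zb+.02)&(z>zb-.004);vs,us=np.nonzero(pt)
    k,l,st,ce=cv2.connectedComponentsWithStats(pt.astype(np.uint8))
    for j in range(1,k):
        if st[j,4]>10:
            Q=W[l==j];far=Q[np.argmax(np.hypot(*(Q[:,:2]-a).T))];dd=Q[:,:2].mean(0)-a
            print("pointer?",st[j],ce[j].round(1),Q.mean(0).round(3),far.round(3),"ang",np.degrees(np.arctan2(*dd[::-1])).round(1))
    for lo,hi,t in((.14,.17,"posttop"),(.09,.14,"post"),(.08,.104,"tallcaps"),(.068,.078,"shortcap")):
        m=near&(rr<.13)&(z>zb+lo)&(z<zb+hi)
        k,l,st,ce=cv2.connectedComponentsWithStats(m.astype(np.uint8))
        for j in range(1,k):
            if st[j,4]>5:
                Q=W[l==j];dd=Q[:,:2].mean(0)-a;print(t,st[j],Q.mean(0).round(3),Q[:,2].max().round(3),"ang",np.degrees(np.arctan2(*dd[::-1])).round(1),"r",np.hypot(*dd).round(3))
E
```

```text
scene board z [0.0124856  0.01496484 0.01741929]
dish [0.56451182 0.27958251 0.04834558] 217 0.050728865885219965
platter [0.5534969  0.05556806 0.12460928]
pointer? [338 216  18  12 132] [345.6 221.3] [0.392 0.064 0.022] [0.368 0.061 0.016] ang 177.0
posttop [311 196   8   7  36] [0.474 0.003 0.16 ] 0.166 ang -146.3 r 0.095
post [311 200   8  19 123] [0.477 0.003 0.131] 0.155 ang -145.5 r 0.093
post [351 220  17  15 192] [0.486 0.108 0.111] 0.118 ang 142.1 r 0.085
post [357 255  15  13 149] [0.583 0.135 0.111] 0.115 ang 69.9 r 0.085
post [311 266  19  17 245] [0.638 0.052 0.111] 0.116 ang -2.1 r 0.085
tallcaps [311 213   7  10  51] [0.478 0.003 0.107] 0.118 ang -145.3 r 0.092
tallcaps [350 220  18  18 254] [0.489 0.108 0.109] 0.118 ang 140.8 r 0.083
tallcaps [356 255  16  16 203] [0.585 0.135 0.108] 0.115 ang 68.5 r 0.086
tallcaps [310 266  20  20 316] [0.64  0.053 0.109] 0.116 ang -1.9 r 0.087
shortcap [311 221   7   5  21] [0.478 0.003 0.088] 0.093 ang -145.1 r 0.092
shortcap [351 234  16   7  42] [0.498 0.109 0.088] 0.093 ang 136.1 r 0.077
shortcap [277 242  28  22 478] [ 0.576 -
[... 854 characters left out ...]
113 ang 69.9 r 0.083
tallcaps [266 233  19  16 212] [0.482 0.102 0.109] 0.114 ang 142.3 r 0.085
tallcaps [341 235  20  16 258] [0.633 0.044 0.107] 0.114 ang -4.0 r 0.083
tallcaps [275 263   9  13  89] [ 0.471 -0.004  0.107] 0.119 ang -145.5 r 0.095
shortcap [308 232  14   8  57] [0.577 0.124 0.088] 0.093 ang 70.1 r 0.079
shortcap [282 246   2   4   7] [0.498 0.098 0.088] 0.09 ang 137.1 r 0.07
shortcap [267 248   7   6  26] [0.471 0.097 0.088] 0.093 ang 149.1 r 0.092
shortcap [343 249  16   6  61] [0.631 0.038 0.088] 0.093 ang -8.4 r 0.082
shortcap [319 266  31  21 497] [ 0.573 -0.03   0.087] 0.09 ang -74.1 r 0.084
shortcap [276 274   9   7  35] [ 0.471 -0.003  0.088] 0.093 ang -146.1 r 0.095
```

```bash
cat >> h.py <<'E'
A=np.array([.5517,.0528]); PHI0=-146.; PTR=176.
def plan(p,tgt_xyz,yaw,s):
    """shift mm / yaw turn deg to a vertical tool at tgt with tool y at heading yaw (deg)"""
    M=R.from_rotvec(s["tcp_rot"]).as_matrix()
    g=np.array([np.cos(np.radians(yaw)),np.sin(np.radians(yaw)),0]); z=np.array([0,0,-1.])
    T=np.stack([np.cross(g,z),g,z],1)
    return (M.T@(np.array(tgt_xyz)-p)*1000).round(1), np.degrees(R.from_matrix(M.T@T).as_rotvec()).round(1)
E
python3 - <<'E'
from h import *
from workcell import bot
s=bot.read_state();M=R.from_rotvec(s["tcp_rot"]).as_matrix()
print(M.round(3));hd=np.degrees(np.arctan2(M[1,1],M[0,1]));print("heading y",hd,"q6",s["q"][5],"q1",np.degrees(s["q"][0]))
for y in(-56,124): print(y,plan(s["tool_pos"],[.473,0,.25],y,s))
E
```

```text
[[-0.933  0.36  -0.001]
 [ 0.36   0.933 -0.002]
 [ 0.    -0.002 -1.   ]]
heading y 68.93036397084025 q6 -0.036930245596773235 q1 66.81405476133531
-56 (array([-441.4, -504.4,  -18.9]), array([-1.000e-01,  1.000e-01,  1.249e+02]))
124 (array([-441.4, -504.4,  -18.9]), array([ -0.1,  -0.1, -55.1]))
```

Emit:
arm_command --targets "-220 -252 -10 0 0 -27 1;-220 -252 -10 0 0 -27 1;-220 -252 -10 0 0 -27 1;-220 -252 -10 0 0 -27 1;-220 -252 -10 0 0 -27 1;-220 -252 -10 0 0 -27 1;-220 -252 -10 0 0 -27 1;-220 -252 -10 0 0 -27 1;-220 -252 -10 0 0 -27 1;-220 -252 -10 0 0 -27 1"

```text
time: 0.98
tool_pos: [0.358, 0.3137, 0.2413]
tcp_rot: [-0.155, 3.137, 0.0]
wrist_force: [-0.6, 0.2, 0.6]
width: 1.001
```

```bash
python3 - <<'E'
from h import *
from workcell import bot
s=bot.read_state();print(s["time"],s["tool_pos"],s["q"].round(2))
print(plan(s["tool_pos"],[.473,0,.25],124,s))
E
```

```text
0.9833 [0.35803261 0.31370019 0.24133086] [ 0.67 -0.13  2.    0.    1.27 -1.  ]
(array([ -83.4, -323.5,   -8.7]), array([  0. ,   0. , -28.3]))
```

Emit:
arm_command --targets "-83 -324 -9 0 0 -28 1;-83 -324 -9 0 0 -28 1;-83 -324 -9 0 0 -28 1;-83 -324 -9 0 0 -28 1;-83 -324 -9 0 0 -28 1;-83 -324 -9 0 0 -28 1;-83 -324 -9 0 0 -28 1;-83 -324 -9 0 0 -28 1;-83 -324 -9 0 0 -28 1;-83 -324 -9 0 0 -28 1"

```text
time: 1.82
tool_pos: [0.4754, -0.0009, 0.2503]
tcp_rot: [-0.912, 3.006, -0.003]
wrist_force: [-0.5, 0.7, 0.7]
width: 1.0
```

```bash
python3 - <<'E'
from h import *
from workcell import bot
s=bot.read_state();print(s["time"],s["tool_pos"],s["q"].round(2))
p,d=bot.read_camera("wrist");cv2.imwrite("pics/w1.png",p)
c=bot.camera_params("wrist");Rt=R.from_rotvec(s["tcp_rot"]).as_matrix();T=c["T_tool_cam"]
c["rotation"]=R.from_matrix(Rt@T[:3,:3]).as_rotvec();c["xyz"]=s["tool_pos"]+Rt@T[:3,3]
W=cloud(d,c)
zb=.015;m=(np.hypot(W[...,0]-.473,W[...,1])<.05)&(W[...,2]>.125)&(W[...,2]<.18)
k,l,st,ce=cv2.connectedComponentsWithStats(m.astype(np.uint8))
for j in range(1,k):
    if st[j,4]>30: Q=W[l==j];t=Q[Q[:,2]>np.percentile(Q[:,2],90)-.004];print(st[j],ce[j],Q.mean(0),t.mean(0),Q[:,2].max())
print(plan(s["tool_pos"],[.473,0,.128],124,s))
E
```

```text
1.8167 [ 0.47540875 -0.00085934  0.25034793] [-0.05 -0.13  1.99 -0.    1.28 -2.21]
[319 215  25  38 764] [331.         233.58769634] [4.69039922e-01 7.62022344e-05 1.53643205e-01] [0.47083568 0.00141291 0.16090181] 0.16430518681346049
(array([  1.5,   2.3, 122.3]), array([-0.1,  0. , -0.3]))
```

View pics/w1.png

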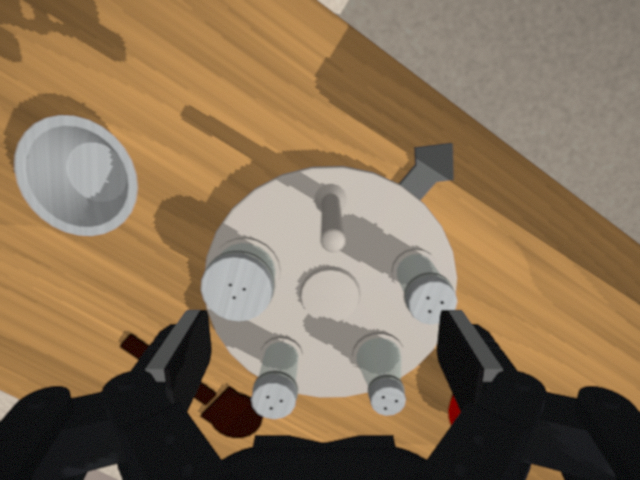

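The wrist view shows the post top at (333,240), its base at (331,192), the platter centred near (330,285), the arrow tip at (454,144) and the short shaker at (238,285). Nothing stands between the open jaws below, so I'll refine the axis and pointer from this picture.

```bash
python3 - <<'E'
from h import *
from workcell import bot
s=bot.read_state();c=bot.camera_params("wrist");Rt=R.from_rotvec(s["tcp_rot"]).as_matrix();T=c["T_tool_cam"]
c["rotation"]=R.from_matrix(Rt@T[:3,:3]).as_rotvec();c["xyz"]=s["tool_pos"]+Rt@T[:3,3]
P=np.array([ray(u,v,c,.042) for u,v in[(330,168),(285,176),(250,197),(225,228),(380,178),(420,204),(445,240),(456,270),(330,396),(225,345),(360,394)]])
a=circ(P);print(a);t=ray(454,144,c,.019);d=t[:2]-a[:2];print(t,np.hypot(*d),np.degrees(np.arctan2(*d[::-1])))
sh=ray(238,285,c,.088)[:2]-a[:2];po=ray(333,240,c,.164)[:2]-a[:2]
for q in(sh,po):print(np.hypot(*q),np.degrees(np.arctan2(*q[::-1])))
E
```

```text
[0.54803337 0.05884842 0.12215955]
[0.36661546 0.0743622  0.019     ] 0.18208002253956673 175.11229707466256
0.08558534998655609 -77.70284041095604
0.09705521558417149 -145.36861561716327
```

Emit:
arm_command --targets "2 3 30 0 0 0 1;2 3 65 0 0 0 1;2 3 100 0 0 0 1;2 3 122 0 0 0 1;2 3 122 0 0 0 0.3;2 3 122 0 0 0 0.3;2 3 122 0 0 0 0.3;2 3 122 0 0 0 0.3;2 3 122 0 0 0 0.3;2 3 122 0 0 0 0.3" --newtons 20

```text
time: 2.7
tool_pos: [0.4714, 0.0034, 0.1301]
tcp_rot: [-0.916, 3.002, -0.002]
wrist_force: [-0.6, 0.6, -0.1]
width: 0.302
```

```bash
python3 - <<'E'
from h import *
from workcell import bot
s=bot.read_state();print(s["time"],s["tool_pos"],s["q"].round(2),s["wrist_force"],s["width"])
p,d=bot.read_camera("wrist");cv2.imwrite("pics/w2.png",p)
E
```

```text
2.7 [0.47144297 0.00338662 0.1300789 ] [-0.05 -0.04  2.13  0.    1.04 -2.21] [-0.61160868  0.57018188 -0.12786967] 0.30210074935499487
```

View pics/w2.png

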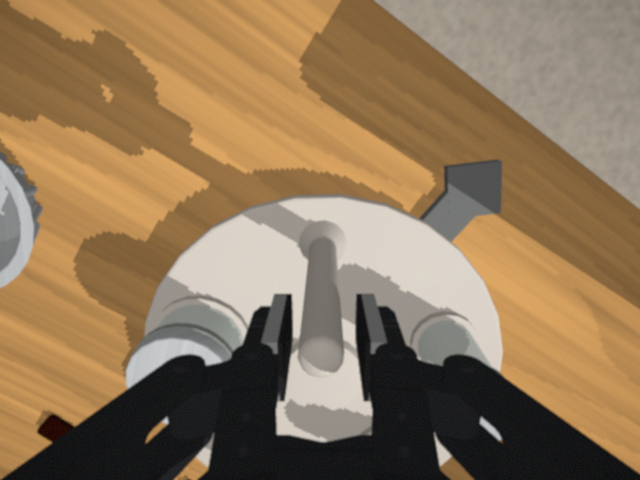

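The post stands between the pads, with its top at (321,357). I'll leave the jaws slightly open around it and follow the arc clockwise, which is tool +y, with r = 95 mm and the tool turning along with the platter.

Emit:
arm_command --targets "0 7 0 0 0 4 0.3;-1 13 0 0 0 8 0.3;-2 20 0 0 0 12 0.3;-4 26 0 0 0 16 0.3;-6 32 0 0 0 20 0.3;-8 39 0 0 0 24 0.3;-11 45 0 0 0 28 0.3;-14 50 0 0 0 32 0.3;-18 56 0 0 0 36 0.3;-22 61 0 0 0 40 0.3"

```text
time: 3.58
tool_pos: [0.4546, 0.0664, 0.129]
tcp_rot: [0.173, 3.136, 0.0]
wrist_force: [0.2, 1.1, 0.1]
width: 0.3
```

```bash
cat > chk.py <<'E'
from h import *
from workcell import bot
import sys
s=bot.read_state();M=R.from_rotvec(s["tcp_rot"]).as_matrix();d=s["tool_pos"][:2]-np.array([.551,.054])
print(s["time"],s["tool_pos"],s["q"].round(2),s["wrist_force"].round(1),s["width"],"xhead",np.degrees(np.arctan2(M[1,0],M[0,0])),"tcp ang",np.degrees(np.arctan2(d[1],d[0])),np.hypot(*d))
for n in sys.argv[2:]:
    p,_=bot.read_camera(n);cv2.imwrite(f"pics/{n}{sys.argv[1]}.png",p)
E
python3 chk.py 3 wrist
```

```text
3.5833 [0.45461743 0.06636652 0.12898517] [ 0.09 -0.06  2.16  0.    1.04 -1.37] [0.2 1.1 0.1] 0.29998378175102103 xhead 173.6959462318675 tcp ang 172.68851798589208 0.09717268749636343
```

View pics/wrist3.png

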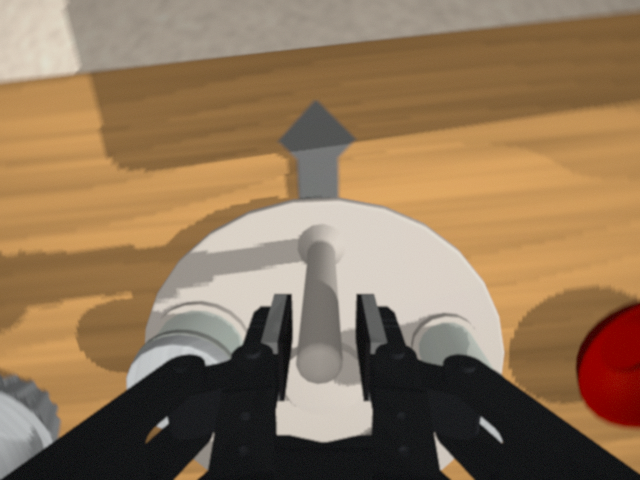

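The post moved with the tool and now lines up with the pointer, whose tip is at (318,102). That leaves one more 72° step.

Emit:
arm_command --targets "0 7 0 0 0 4 0.3;-1 13 0 0 0 8 0.3;-2 20 0 0 0 12 0.3;-4 26 0 0 0 16 0.3;-6 32 0 0 0 20 0.3;-8 39 0 0 0 24 0.3;-11 45 0 0 0 28 0.3;-14 50 0 0 0 32 0.3;-18 56 0 0 0 36 0.3;-22 61 0 0 0 40 0.3"

```text
time: 4.47
tool_pos: [0.4828, 0.1245, 0.1287]
tcp_rot: [1.232, 2.89, 0.0]
wrist_force: [-0.7, -0.9, 0.2]
width: 0.302
```

```bash
python3 chk.py 4 wrist
```

```text
4.4667 [0.48281293 0.12448856 0.12867859] [ 0.2   0.02  2.08 -0.    1.04 -0.56] [-0.7 -0.9  0.2] 0.30171277331541263 xhead 133.8089112938732 tcp ang 134.04919544977068 0.09807197953455447
```

View pics/wrist4.png

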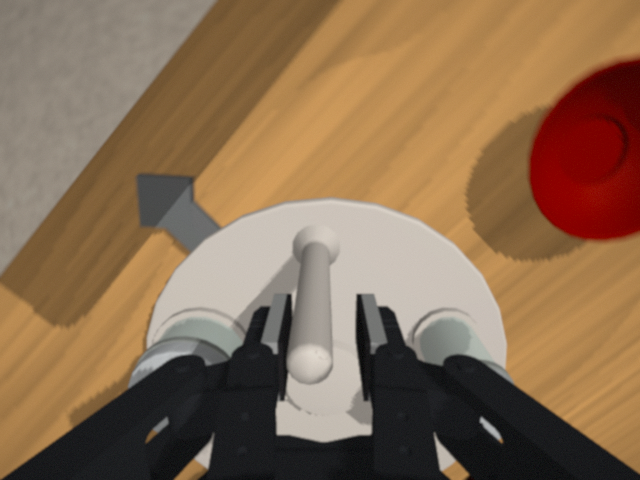

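The post now rests on the trailing pad, lagging about 2–3°. I'll go 32° more.

Emit:
arm_command --targets "0 7 0 0 0 4 0.3;-1 13 0 0 0 8 0.3;-2 20 0 0 0 12 0.3;-4 26 0 0 0 16 0.3;-6 32 0 0 0 20 0.3;-8 39 0 0 0 24 0.3;-11 45 0 0 0 28 0.3;-14 50 0 0 0 32 0.3;-14 50 0 0 0 32 0.3;-14 50 0 0 0 32 0.3"

```text
time: 5.35
tool_pos: [0.5285, 0.1488, 0.1285]
tcp_rot: [1.974, 2.443, 0.0]
wrist_force: [-0.7, 0.1, 0.0]
width: 0.3
```

```bash
python3 chk.py 5 wrist
```

```text
5.35 [0.52848259 0.14879569 0.12851687] [ 0.23  0.11  1.98 -0.    1.05  0.02] [-0.7  0.1  0. ] 0.3000075439429154 xhead 102.11746262543689 tcp ang 103.3621840985915 0.0974333418088081
```

View pics/wrist5.png

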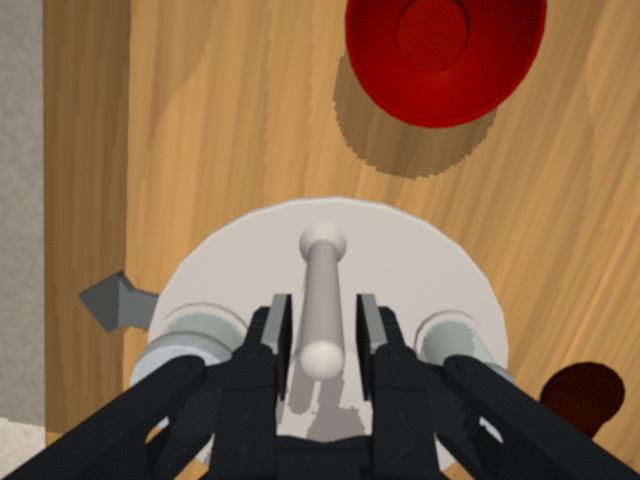

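The post sits clear between both pads and the force is about zero, so it has snapped home. I'll open a little and retreat upwards.

Emit:
arm_command --targets "0 0 0 0 0 0 0.5;0 0 0 0 0 0 0.5;0 0 0 0 0 0 0.5;0 0 -20 0 0 0 0.5;0 0 -50 0 0 0 0.5;0 0 -80 0 0 0 0.5;0 0 -115 0 0 0 0.5;0 0 -140 0 0 0 0.5;0 0 -140 0 0 0 0.5;0 0 -140 0 0 0 0.5"

```text
time: 6.23
tool_pos: [0.5295, 0.1494, 0.2708]
tcp_rot: [1.976, 2.438, 0.006]
wrist_force: [-0.1, 0.5, -0.9]
width: 0.505
```

```bash
python3 chk.py 6 wrist side; python3 - <<'E'
from h import *
from workcell import bot
n="side";c=bot.camera_params(n);p,d=bot.read_camera(n);W=cloud(d,c);x,y,z=W[...,0],W[...,1],W[...,2];zb=.0148
a=np.array([.5498,.05]);rr=np.hypot(x-a[0],y-a[1])
for lo,hi,t in((.12,.155,"post"),(.085,.104,"tall"),(.066,.078,"short")):
    k,l,st,ce=cv2.connectedComponentsWithStats(((rr<.125)&(z>zb+lo)&(z<zb+hi)).astype(np.uint8))
    for j in range(1,k):
        if st[j,4]>25: Q=W[l==j];e=Q[:,:2].mean(0)-a;print(t,st[j],Q.mean(0).round(3),"ang",np.degrees(np.arctan2(*e[::-1])).round(1),np.hypot(*e).round(3))
hsv=cv2.cvtColor(p,cv2.COLOR_BGR2HSV);red=((hsv[...,0]<6)|(hsv[...,0]>174))&(hsv[...,1]>170)&(z>zb+.025)&(x>.3)&(x<.95)&(abs(y)<.5)
print("dish",circ(W[red]),red.sum())
E
```

```text
6.2333 [0.52951242 0.14939951 0.27079601] [0.23 0.   1.83 0.   1.31 0.02] [-0.1  0.5 -0.9] 0.5053297599244477 xhead 101.95906878171459 tcp ang 102.69335534800955 0.09778947897402959
post [286 205   7  14  90] [0.526 0.142 0.149] ang 104.5 0.095
tall [287 223   7   9  51] [0.526 0.141 0.109] ang 104.5 0.094
tall [329 225  18  14 202] [0.621 0.094 0.109] ang 31.8 0.084
tall [342 250  17  14 176] [ 0.614 -0.005  0.109] ang -40.3 0.085
tall [296 264  22  17 283] [ 0.518 -0.03   0.109] ang -111.8 0.086
short [287 233   8   7  34] [0.527 0.142 0.087] ang 104.2 0.095
short [330 238  16   8  77] [0.618 0.087 0.087] ang 28.4 0.078
short [257 253  29  19 446] [0.465 0.056 0.087] ang 176.0 0.085
short [342 263  17   8  86] [ 0.612 -0.01   0.087] ang -43.7 0.086
short [298 279  19  10  90] [ 0.516 -0.037  0.087] ang -111.0 0.094
dish [0.56309033 0.27666081 0.0483225 ] 188
```

View pics/wrist6.png

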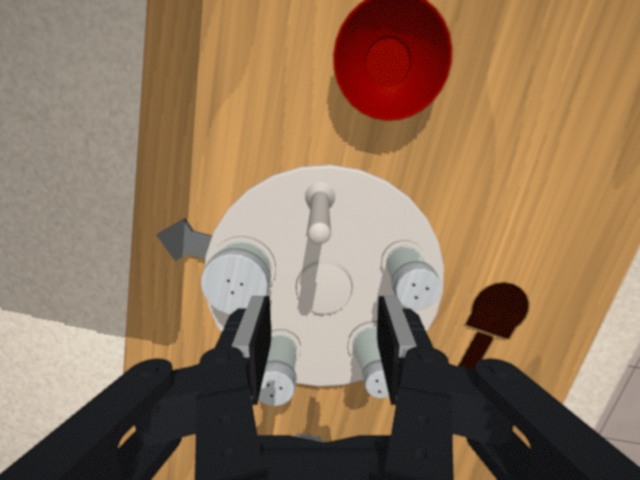

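View pics/side6.png

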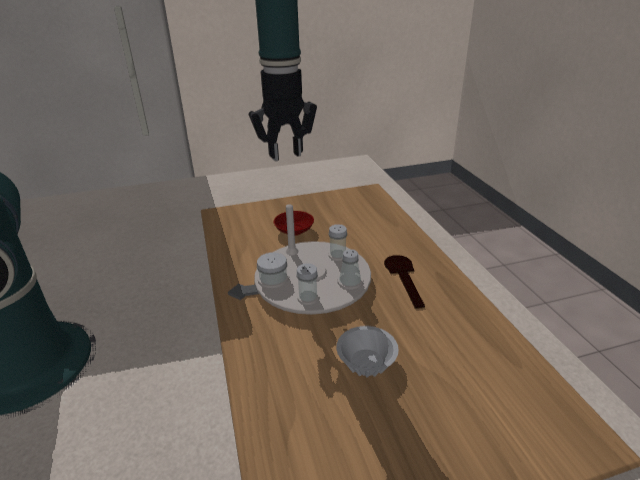

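The short shaker is at 176.0° and the pointer at 175–177°, with the cap at (272,262) beside the arrow at (240,292). The dish hasn't moved and the gripper is well clear, so I'm handing in.

```bash
python3 -c "
from workcell import bot
print(bot.finish_job())"
```

```text
the job is handed in; nothing more can be done
None
```

The short, wide shaker is in its notch at the pointer, and I handed the job in with the gripper clear, after about 6.4 s. The hand-in gave no verdict, so this rests on my own checks. I closed the jaws loosely around the post, swept it about 111° clockwise past one notch, and let it snap home before opening and rising straight up.

**Last checks:**
- **Shaker:** its cap was at 176.0°, 85 mm from the axis. I measured the pointer at 175–177° in the three views, so it is about 1° off the line against the 10° allowed.
- **Dish:** its measured position changed by under 1 mm.
- **Forces and clearance:** the wrist force read about 1 N at the end of every move. The finger tips ended roughly 105 mm above the post top.

**Disagreement:** the scene, side and wrist cameras differed by up to about 9 mm on where the axis is. I used rounded average values and left slack around the post to allow for it. No check failed.

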